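# Ratchet the loaded nest round to the sight ring

### The arm

A 6-joint arm with a two-finger parallel gripper is mounted at the origin on the work surface; the furniture and walls round the work are solid. World frame = base frame: x ahead of the robot, y to its left, z up, the work surface at z = 0. Lengths are in m, angles in degrees, forces in N, time in s.
With the tool pointing down it reaches from about 0.35 to 0.975 m from the base axis. Payload 17.4 kg.
Tool frame: the origin (TCP) lies midway between the tips of the shut fingers; the grasp point (between the pads) lies 19 mm behind it; z points along the fingers, y is the direction in which the jaws open and shut (so a half turn about z gives the same grasp; the last joint's range is limited). The gripper opens to 85 mm and grips with 20 to 120 N. Pads are 22 mm wide; open, the fingers measure 114 mm over their backs; the gripper's body (76 mm by 85 mm) begins 54 mm behind the grasp point. The pads swing forward as they close: fully open they stand 13 mm farther back than shut.
Start: joints at [62.865, 6.646, 82.598, -0, 90.757, -2.166], TCP at [0.285, 0.612, 0.231] pointing down, gripper open.
Joint ranges: [-162.19, 162.19], [-47.58, 125.68], [4.15, 143.07], [-65.23, 245.23], [0.69, 171.88], [-170.13, 170.13]. Speed limits (degrees/s): [108.29, 108.29, 127.2, 180, 180, 180].

### API

Orientations are given as a 3x3 rotation matrix whose columns are the frame's x, y, z axes.
In Python, from bench import r gives the robot as it stands. The module is installed in compiled form; this text tells all that it offers.
- The arm moves only by the tool apply_moves, never from a script. Its argument "series" is a list that holds one entry, the list of rows, each a list of 4 numbers: the shift along the tool's x, y, z in m, then the turn about the tool's z in degrees. A call has 1 to 12 rows; each row shifts and turns the commanded pose from where the row before left it, along the tool's axes as they then stand; what a row does not reach is not made up. A row lasts 1/10 s, in which the tool goes at most 50 mm and 8.59 degrees, less where a joint would pass 70% of its speed; a pose out of reach is approached as far as the arm can. A call with a gripper value outside its range is refused whole. "fingers" is the opening, from 0 (shut) to 1 (fully open), set as the call begins (left out, the last holds). The fingers move at their own pace and stop on an object; "force" is the grip in N (left out, the last holds). Time passes only in rows, so rows that do not move let the fingers close. It gives the time, the measured TCP pose, the force and the opening at its end, in the units of the state.
- r.state(): the state, without advancing time (a new reading comes with each control period).
- r.snapshot(name): name is "side" or "top"; returns the picture (480x640x3 uint8, red, green, blue); there is no depth.
- r.camera_model(name): a dict with "intrinsics" (3x3 intrinsics, pixels), "R" (3x3) and "t" (3): a world point X has camera coordinates R X + t. Camera axes: x right, y down, z forward; pixel columns grow to the right and rows downward; lengths in m; the calibration is good to about 2 mm. A picture is of the moment at which its call begins. camera_model takes no time and is no camera call.
- r.job_done(): hands the job in, once; it reports no verdict.
The state is a dict: "clock": time; "q": joint angles; "dq": joint speeds; "joint_efforts": joint torques, N m; "ee_pos": TCP position; "tcp_rot": TCP orientation; "ft_force": force on the tool from outside, world axes, zero at the start; "moment": the same for the moment, N m; "opening": finger opening in m.
Only numpy, scipy, OpenCV 4.12 (cv2) and the standard library are available. Lean on these libraries where they do the work, as an engineer would, in place of code of your own. Each camera call takes 0.05 s, during which the arm holds its last target.

### The job

Bring the only loaded nest of the indexing dial, the one with the steel plug in it, to rest centred under the sight ring. Work the ratchet lever back and forth by its upright handle, one notch a stroke; do not push the dial itself by hand, and let go when the plug is there.

Things in the scene. Friction and masses are not known exactly. Their poses are not given: they have to be found in the camera images.
- dial: 8-tooth ratchet wheel (148 mm across) on a grey base plate, with a 120 mm aluminium disc on top (z 44 mm) carrying 8 black nests, one holding a steel plug (head 26 mm wide, top z 68 mm). Origin on the vertical turning axis at bench height, z up; +x points to the plug, 47 mm out. Turns only anticlockwise from above, 45 deg a notch, stays where left. Plug starts 1.2 to 3.0 rad clockwise of the sight ring. 
- sight (a point): centre of the fixed black sight ring (30 mm inside) that reaches in over the dial's edge from a thin post on the robot's side of the base; z 84 mm, 47 mm from the dial's axis. The plug must end below it
- lever (a joint): steel ratchet lever about the dial's axis (rad, grows anticlockwise from above): 0 = stop nearer the robot, 1.1 = far stop. Strokes to 1.1 drive the dial and end with the plug on a notch line; one notch line is the sight. Strokes back to 0 slip and take the next tooth. After a full stroke the first 0.3 rad forward are idle. Starts at 0.2 to 0.9, stays where left; 2 to 4 N at the handle moves it
- lever_handle (a point): centre of the top of the lever's upright round black handle, 18 mm thick, top at z 100 mm, free down to z 23 mm; 150 mm from the dial's axis, on the robot's right of the dial; it goes round the axis with the lever

How it is judged:
By the outcome, as a careful person would: the job done as asked, in the order asked, and still so for the second after the job is handed in, with the robot touching nothing.
It also fails if it takes over 58 s, if anything falls off the work surface, if the arm or the gripper's body presses on something with over 40 N, if the wrist force passes 120 N, or if a joint passes its speed limit or range.

## Working session

There is one attempt and no reset: what is moved stays moved. The work goes in short steps, Python scripts to look and compute and a tool call to move; the robot and the scene stay as the last step left them, time stands still between calls to the robot, and variables do not carry over. Pictures are saved under pics/ and viewed, and the job is handed in when it is done.

Besides the shell and the picture viewer there is one more tool, called after "Request:" as name(argument=value, ...), one argument or row to a line, values as JSON. apply_moves: Moves the arm, as the interface text tells. Its arguments: {"type":"object","properties":{"series":{"type":"array","items":{"type":"array","items":{"type":"array","items":{"type":"number"}}}},"fingers":{"type":"number"},"force":{"type":"number"}},"required":["series"]}

```bash
mkdir -p pics; python3 - <<'E'
from bench import r
import cv2
for n in ("side","top"):
    im=r.snapshot(n); cv2.imwrite(f"pics/{n}0.png",im[:,:,::-1])
    m=r.camera_model(n); print(n,m)
s=r.state(); print(s)
E
```

```text
side {'intrinsics': array([[539.02803056,   0.        , 320.30701143],
       [  0.        , 539.02803056, 239.79462131],
       [  0.        ,   0.        ,   1.        ]]), 'R': array([[ 0.87570648, -0.48240858, -0.02049713],
       [-0.31163108, -0.53225253, -0.7871425 ],
       [ 0.36881464,  0.69569333, -0.61643049]]), 't': array([-0.46395693,  0.23514219,  0.72991705])}
top {'intrinsics': array([[472.04787946,   0.        , 318.82823644],
       [  0.        , 472.04787946, 244.30733722],
       [  0.        ,   0.        ,   1.        ]]), 'R': array([[-0.0086746 , -0.99992975, -0.00807709],
       [-0.99559642,  0.00939043, -0.09327163],
       [ 0.09334093,  0.00723243, -0.99560794]]), 't': array([-0.03356936,  0.53155223,  0.89127057])}
{'clock': 0.1, 'q': array([ 6.28647541e+01,  6.67313057e+00,  8.26305208e+01,  6.68015402e-04,
        9.07554773e+01, -2.16578207e+00]), 'dq': array([ 0.06267562,  0.00327993, -0.11534702, -0.04855577,  0.02321259,
        0.06475366]), 'joint_efforts': array([ 1.42261164e-03, -7.33665562e+01, -6.33788896e+01, -5.71249655e-05,
        5.26926640e-03, -3.13818612e-05]), 'ee_pos': array([0.28487601, 0.6117702 , 0.23063049]), 'tcp_rot': array([[-9.06532945e-01,  4.22134798e-01, -4.81057825e-04],
       [ 4.22135069e-01,  9.06532487e-01, -9.13084397e-04],
       [ 5.06498497e-05, -1.03081247e-03, -9.99999467e-01]]), 'ft_force': array([ 0.29080468,  0.94551224, -0.52289338]), 'moment': array([-0.05822752, -0.03136274,  0.03034255]), 'opening': 0.0850337851642741}
```

View pics/side0.png

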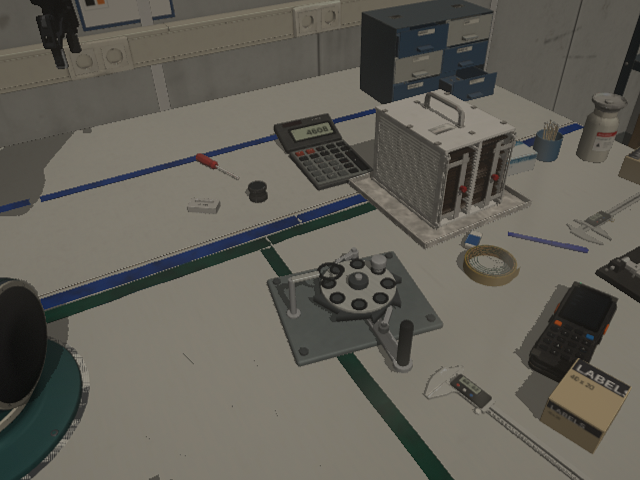

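View pics/top0.png

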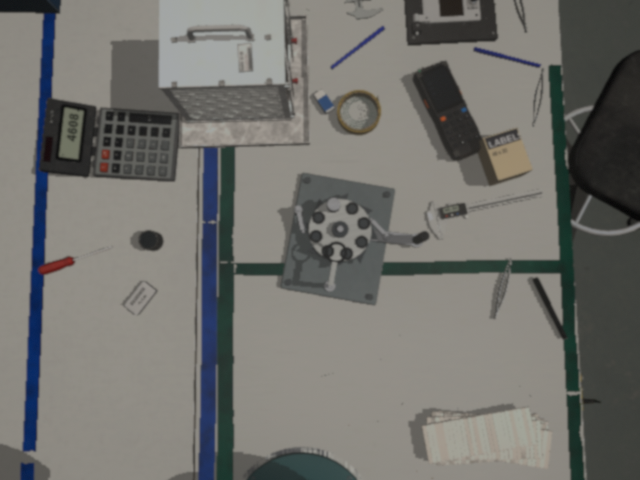

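```bash
python3 - <<'E'
import cv2
a=cv2.imread("pics/side0.png")[230:390,250:450]; b=cv2.imread("pics/top0.png")[165:315,270:470]
cv2.imwrite("pics/side0c.png",cv2.resize(a,None,fx=4,fy=4,interpolation=2)[:600])
cv2.imwrite("pics/top0c.png",cv2.resize(b,None,fx=4,fy=4,interpolation=2))
E
```

```text
(no output)
```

View pics/side0c.png

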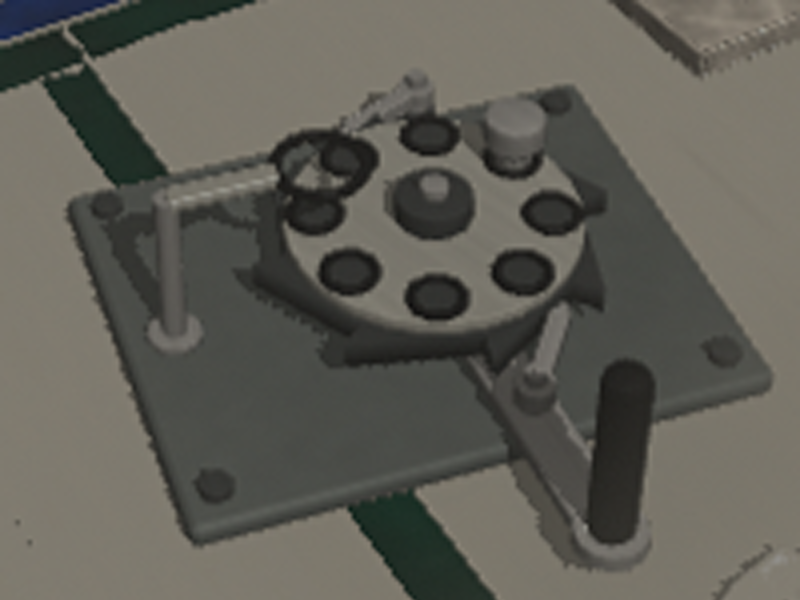

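View pics/top0c.png

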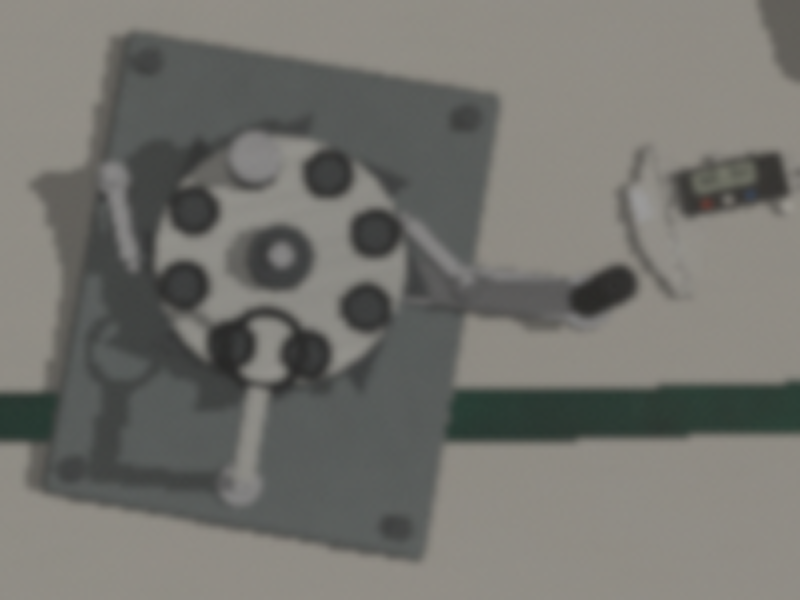

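```bash
cat > h.py <<'E'
import numpy as np, cv2
from bench import r
def cam(n):
    m=r.camera_model(n); return m["intrinsics"],np.array(m["R"]),np.array(m["t"])
def tri(ps,pt):
    K1,R1,t1=cam("side");K2,R2,t2=cam("top")
    X=cv2.triangulatePoints(K1@np.c_[R1,t1],K2@np.c_[R2,t2],np.array(ps,float).reshape(2,1),np.array(pt,float).reshape(2,1)).ravel()
    return X[:3]/X[3]
def atz(n,p,z):
    K,R,t=cam(n); d=R.T@np.linalg.inv(K)@np.array([p[0],p[1],1.]); c=-R.T@t
    return c+d*(z-c[2])/d[2]
def proj(n,X):
    K,R,t=cam(n); p=K@(R@np.array(X)+t); return p[:2]/p[2]
E
python3 - <<'E'
from h import *
np.set_printoptions(precision=4,suppress=True)
S=lambda u,v:(250+u/4,230+v/4); T=lambda u,v:(270+u/4,165+v/4)
for nm,s,t,z in [("handle",(629,374),(620,284),.1),("hub",(434,185),(282,255),.06),("plug",(515,112),(254,155),.068),("ring",(325,163),(267,350),.084),("hbase",(612,540),(588,300),.015)]:
    print(nm,tri(S(*s),T(*t)),atz("side",S(*s),z),atz("top",T(*t),z))
for n in("side","top"):
    K,R,t=cam(n);print(n,-R.T@t)
# disc centre z44 via top nests
E
```

```text
handle [ 0.5371 -0.2278  0.1006] [ 0.5374 -0.2274  0.1   ] [ 0.5372 -0.228   0.1   ]
hub [ 0.5563 -0.0792  0.0597] [ 0.5557 -0.0794  0.06  ] [ 0.5568 -0.0794  0.06  ]
plug [ 0.6022 -0.0664  0.0682] [ 0.602  -0.0661  0.068 ] [ 0.6028 -0.0667  0.068 ]
ring [ 0.5109 -0.0713  0.0851] [ 0.5119 -0.0704  0.084 ] [ 0.5105 -0.0711  0.084 ]
hbase [ 0.5375 -0.2296  0.0179] [ 0.5381 -0.2275  0.015 ] [ 0.5388 -0.2307  0.015 ]
side [ 0.2104 -0.6065  0.6255]
top [ 0.4457 -0.045   0.9367]
```

Request:
apply_moves(
  series=[
    [[-0.029,-0.033,0,0],[-0.029,-0.033,0,0],[-0.029,-0.033,0,0],[-0.029,-0.033,0,0],[-0.029,-0.033,0,0],[-0.029,-0.033,0,0],[-0.029,-0.033,0,0],[-0.029,-0.033,0,0],[-0.029,-0.033,0,0],[-0.029,-0.033,0,0],[-0.029,-0.033,0,0],[-0.029,-0.033,0,0]],
  ],
)

```text
clock: 1.3
ee_pos: [0.4332, 0.1043, 0.2313]
tcp_rot: [[-0.907, 0.422, 0.0], [0.422, 0.907, 0.0], [-0.0, 0.0, -1.0]]
ft_force: [0.8, 0.8, 0.1]
opening: 0.0855
```

Request:
apply_moves(
  series=[
    [[-0.029,-0.033,0,0],[-0.029,-0.033,0,0],[-0.029,-0.033,0,0],[-0.029,-0.033,0,0],[-0.029,-0.033,0,0],[-0.029,-0.033,0,0],[-0.029,-0.033,0,0],[0,0,0,8],[0,0,0,8],[0,0,0,8],[0,0,0,8]],
  ],
)

```text
clock: 2.4
ee_pos: [0.5196, -0.1892, 0.2309]
tcp_rot: [[-0.54, 0.842, -0.001], [0.842, 0.54, 0.0], [0.001, -0.0, -1.0]]
ft_force: [-0.3, 0.1, -0.0]
opening: 0.0857
```

Request:
apply_moves(
  series=[
    [[0,0,0,8],[0,0,0,8],[0,0,0,8],[0,0,0,8],[0,0,0,8.5],[0,0,0,0],[0,0,0,0]],
  ],
)

```text
clock: 3.1
ee_pos: [0.5197, -0.189, 0.2311]
tcp_rot: [[0.125, 0.992, -0.0], [0.992, -0.125, 0.0], [0.0, -0.0, -1.0]]
ft_force: [0.4, 0.3, 0.1]
opening: 0.0858
```

Request:
apply_moves(
  series=[
    [[-0.036,0.022,0,0],[0,0,0.04,0],[0,0,0.04,0],[0,0,0,0]],
  ],
)

```text
clock: 3.5
ee_pos: [0.5348, -0.2268, 0.1458]
tcp_rot: [[0.127, 0.992, -0.007], [0.992, -0.127, 0.004], [0.003, -0.008, -1.0]]
ft_force: [0.3, 0.2, -0.2]
opening: 0.0854
```

```bash
python3 - <<'E'
from h import *
for n,c in (("side",(240,200)),("top",(300,120))):
    im=r.snapshot(n)[:,:,::-1]; x,y=c
    cv2.imwrite(f"pics/{n}1c.png",cv2.resize(im[y:y+190,x:x+250],None,fx=3,fy=3,interpolation=2))
print(r.state()["ee_pos"])
E
```

```text
[ 0.53689067 -0.22757331  0.15206158]
```

View pics/side1c.png

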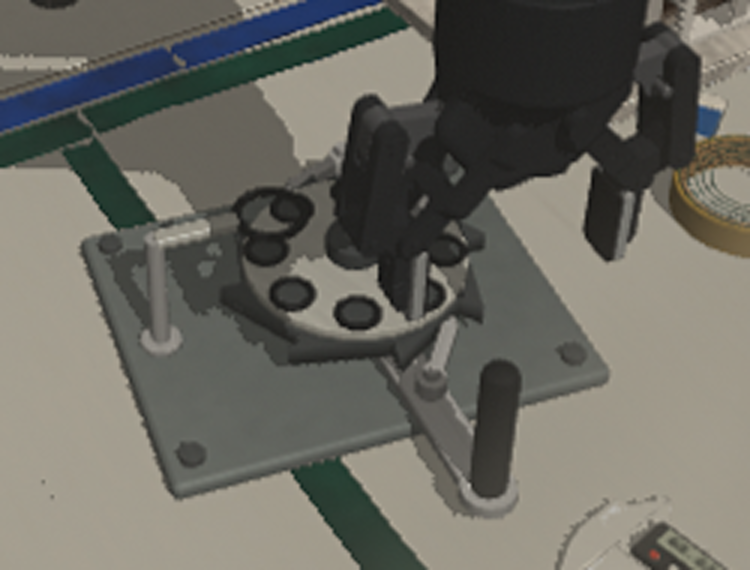

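View pics/top1c.png

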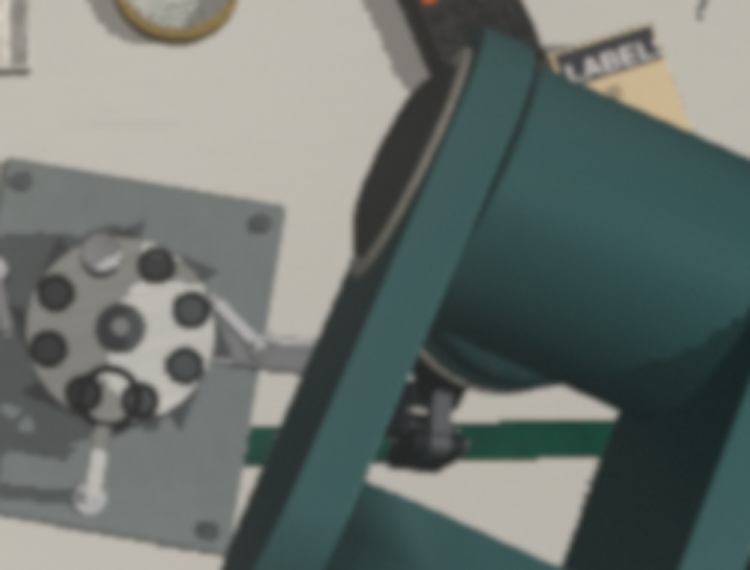

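Request:
apply_moves(
  series=[
    [[0,0,0.035,0],[0,0,0.035,0],[0,0,0.03,0],[0,0,0,0],[0,0,0,0]],
  ],
)

```text
clock: 4.1
ee_pos: [0.5379, -0.228, 0.054]
tcp_rot: [[0.129, 0.992, 0.002], [0.992, -0.129, -0.001], [-0.001, 0.002, -1.0]]
ft_force: [0.8, 0.1, 0.5]
opening: 0.085
```

Request:
apply_moves(
  series=[
    [[0,0,0,0],[0,0,0,0],[0,0,0,0],[0,0,0,0],[0,0,0,0],[0,0,0,0],[0,0,0,0],[0,0,0,0]],
  ],
  fingers=0.0,
  force=25,
)

```text
clock: 4.9
ee_pos: [0.5371, -0.2277, 0.0518]
tcp_rot: [[0.13, 0.992, 0.001], [0.992, -0.13, -0.0], [-0.0, 0.001, -1.0]]
ft_force: [-0.2, 0.8, 6.2]
opening: 0.0176
```

Request:
apply_moves(
  series=[
    [[0.0002,0.00785,0,-3],[0.0002,0.00785,0,-3],[0.0002,0.00785,0,-3],[0.0002,0.00785,0,-3],[0.0002,0.00785,0,-3]],
  ],
)

```text
clock: 5.4
ee_pos: [0.5765, -0.228, 0.0518]
tcp_rot: [[-0.133, 0.991, 0.0], [0.991, 0.133, -0.001], [-0.001, 0.0, -1.0]]
ft_force: [-1.7, -0.5, 6.5]
opening: 0.0171
```

Request:
apply_moves(
  series=[
    [[0.0001,0.00393,0,-1.5],[0.0001,0.00393,0,-1.5],[0.0001,0.00393,0,-1.5]],
  ],
)

```text
clock: 5.7
ee_pos: [0.588, -0.2261, 0.0518]
tcp_rot: [[-0.209, 0.978, 0.001], [0.978, 0.209, -0.001], [-0.001, 0.0, -1.0]]
ft_force: [-0.1, -4.1, 5.1]
opening: 0.0173
```

```bash
python3 - <<'E'
from h import *
print(r.state()["ft_force"])
for n,c in (("side",(250,200)),("top",(260,120))):
    im=r.snapshot(n)[:,:,::-1]; x,y=c
    cv2.imwrite(f"pics/{n}2c.png",cv2.resize(im[y:y+190,x:x+200],None,fx=3,fy=3,interpolation=2))
E
```

```text
[-0.06476381 -4.07500382  5.1118196 ]
```

View pics/top2c.png

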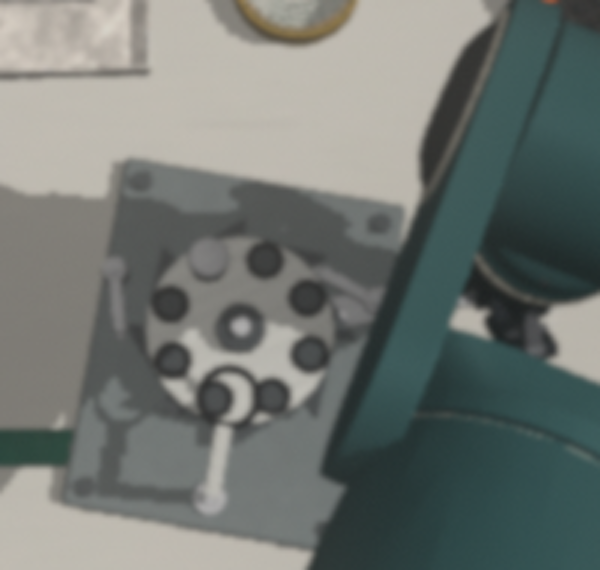

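View pics/side2c.png

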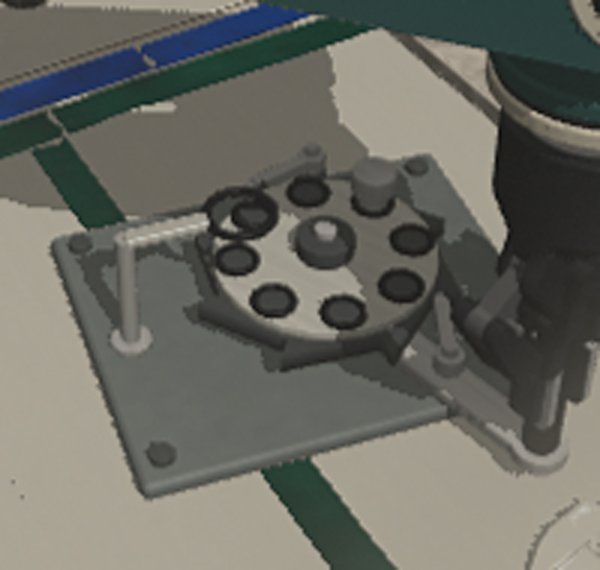

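Request:
apply_moves(
  series=[
    [[0.0001,0.00393,0,-1.5],[0.0001,0.00393,0,-1.5],[0.0001,0.00393,0,-1.5],[0.0001,0.00262,0,-1],[0.0001,0.00262,0,-1]],
  ],
)

```text
clock: 6.3
ee_pos: [0.6044, -0.2217, 0.0518]
tcp_rot: [[-0.318, 0.948, 0.001], [0.948, 0.318, -0.002], [-0.002, 0.001, -1.0]]
ft_force: [2.0, -9.4, 4.4]
opening: 0.0174
```

Request:
apply_moves(
  series=[
    [[0.0001,0.00262,0,-1],[0.0001,0.00262,0,-1]],
  ],
)

```text
clock: 6.5
ee_pos: [0.6093, -0.22, 0.0518]
tcp_rot: [[-0.351, 0.937, 0.001], [0.937, 0.351, -0.002], [-0.002, 0.001, -1.0]]
ft_force: [2.7, -11.4, 3.4]
opening: 0.0174
```

Request:
apply_moves(
  series=[
    [[-0.0005,0.00262,0,-1],[-0.0005,0.00262,0,-1]],
  ],
)

```text
clock: 6.7
ee_pos: [0.6118, -0.219, 0.0515]
tcp_rot: [[-0.383, 0.924, -0.006], [0.924, 0.383, -0.001], [0.001, -0.006, -1.0]]
ft_force: [-43.9, -8.7, 24.7]
opening: 0.0176
```

```bash
python3 - <<'E'
from h import *
print(r.state()["ft_force"])
for n,c in (("side",(250,200)),("top",(260,120))):
    im=r.snapshot(n)[:,:,::-1]; x,y=c
    cv2.imwrite(f"pics/{n}3c.png",cv2.resize(im[y:y+190,x:x+200],None,fx=3,fy=3,interpolation=2))
E
```

```text
[-43.91734958  -8.66794332  24.66706821]
```

View pics/top3c.png

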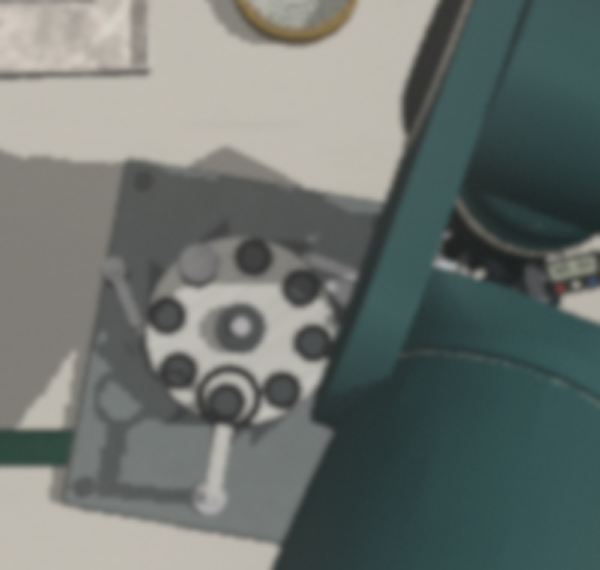

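Request:
apply_moves(
  series=[
    [[0.0002,-0.00785,0,3],[0.0003,-0.01047,0,4],[0.0003,-0.01047,0,4],[0.0003,-0.01047,0,4],[0.0003,-0.01047,0,4],[0.0003,-0.01047,0,4],[0.0003,-0.01047,0,4],[0.0003,-0.01047,0,4]],
  ],
)

```text
clock: 7.6
ee_pos: [0.5344, -0.2273, 0.0517]
tcp_rot: [[0.15, 0.989, 0.0], [0.989, -0.15, 0.001], [0.001, 0.0, -1.0]]
ft_force: [3.0, 7.2, 7.5]
opening: 0.0173
```

Request:
apply_moves(
  series=[
    [[0.0006,-0.01047,0,4],[0.0004,-0.01047,0,4],[0.0003,-0.01047,0,4],[0.0003,-0.01047,0,4],[0.0003,-0.01047,0,4],[0.0003,-0.01047,0,4],[0.0003,-0.01047,0,4],[0.0001,-0.00393,0,1.5]],
  ],
)

```text
clock: 8.4
ee_pos: [0.4643, -0.1969, 0.0517]
tcp_rot: [[0.617, 0.787, 0.001], [0.787, -0.617, 0.001], [0.002, 0.0, -1.0]]
ft_force: [4.8, 5.3, 3.3]
opening: 0.0174
```

```bash
python3 - <<'E'
from h import *
s=r.state();p=s["ee_pos"]-np.array([.5563,-.0792,0]);a=np.degrees(np.arctan2(p[1],p[0]));print(a,np.hypot(*p[:2]),s["ft_force"])
for n,c in (("side",(250,200)),("top",(260,120))):
    im=r.snapshot(n)[:,:,::-1]; x,y=c
    cv2.imwrite(f"pics/{n}4c.png",cv2.resize(im[y:y+190,x:x+200],None,fx=3,fy=3,interpolation=2))
E
```

```text
-128.01623504490178 0.14940695547952276 [4.79793272 5.26477884 3.27128704]
```

View pics/top4c.png

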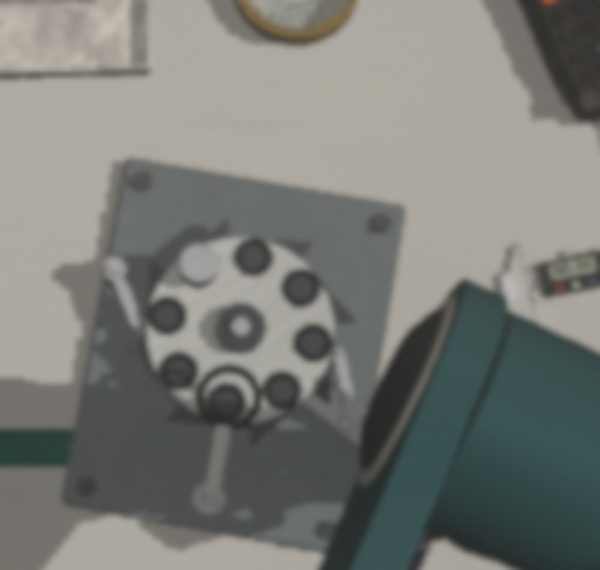

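Request:
apply_moves(
  series=[
    [[0.0002,-0.00393,0,1.5],[0.0001,-0.00262,0,1],[0.0001,-0.00262,0,1]],
  ],
)

```text
clock: 8.8
ee_pos: [0.4577, -0.1914, 0.0517]
tcp_rot: [[0.663, 0.749, 0.001], [0.749, -0.663, 0.001], [0.001, 0.0, -1.0]]
ft_force: [2.3, 3.5, 5.3]
opening: 0.0173
```

Request:
apply_moves(
  series=[
    [[0.0001,-0.00262,0,1]],
  ],
)

```text
clock: 8.9
ee_pos: [0.4557, -0.1897, 0.0517]
tcp_rot: [[0.676, 0.737, 0.001], [0.737, -0.676, 0.001], [0.001, 0.0, -1.0]]
ft_force: [2.5, 2.7, 5.8]
opening: 0.0174
```

Request:
apply_moves(
  series=[
    [[0.0001,-0.00262,0,1]],
  ],
)

```text
clock: 9.0
ee_pos: [0.4555, -0.1892, 0.0519]
tcp_rot: [[0.689, 0.725, 0.006], [0.725, -0.689, -0.003], [0.002, 0.006, -1.0]]
ft_force: [36.2, -24.0, -19.6]
opening: 0.0177
```

Request:
apply_moves(
  series=[
    [[0.0003,0.01047,0,-4],[0.0003,0.01047,0,-4],[0.0003,0.01047,0,-4],[0.0003,0.01047,0,-4],[0.0003,0.01047,0,-4],[0.0003,0.01047,0,-4],[0.0003,0.01047,0,-4],[0.0003,0.01047,0,-4],[0.0003,0.01047,0,-4],[0.0003,0.01047,0,-4]],
  ],
)

```text
clock: 10.0
ee_pos: [0.5484, -0.2288, 0.0518]
tcp_rot: [[0.058, 0.998, 0.001], [0.998, -0.058, 0.002], [0.002, 0.001, -1.0]]
ft_force: [1.7, 11.1, 10.3]
opening: 0.0174
```

Request:
apply_moves(
  series=[
    [[0,0.01047,0,-4],[0,0.01047,0,-4],[0,0.00785,0,-3],[0,0.00785,0,-3],[0,0.00785,0,-3],[0,0.00785,0,-3],[0,0.00393,0,-1.5],[0,0.00393,0,-1.5]],
  ],
)

```text
clock: 10.8
ee_pos: [0.607, -0.221, 0.0517]
tcp_rot: [[-0.336, 0.942, -0.001], [0.942, 0.336, 0.003], [0.004, 0.0, -1.0]]
ft_force: [-6.6, 16.0, 12.6]
opening: 0.0172
```

Request:
apply_moves(
  series=[
    [[0.0005,0.00262,0,-1],[0.0005,0.00262,0,-1]],
  ],
)

```text
clock: 11.0
ee_pos: [0.6116, -0.2193, 0.0518]
tcp_rot: [[-0.368, 0.93, -0.0], [0.93, 0.368, 0.002], [0.001, 0.0, -1.0]]
ft_force: [-14.0, 1.1, 10.1]
opening: 0.0175
```

Request:
apply_moves(
  series=[
    [[0.0001,0.00262,0,-1]],
  ],
)

```text
clock: 11.1
ee_pos: [0.6118, -0.2191, 0.0515]
tcp_rot: [[-0.384, 0.924, -0.006], [0.924, 0.384, 0.0], [0.003, -0.005, -1.0]]
ft_force: [-41.6, -3.2, 24.4]
opening: 0.017
```

```bash
python3 - <<'E'
from h import *
im=r.snapshot("top")[:,:,::-1]; x,y=260,120
cv2.imwrite(f"pics/top5c.png",cv2.resize(im[y:y+190,x:x+200],None,fx=3,fy=3,interpolation=2))
E
```

```text
(no output)
```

View pics/top5c.png

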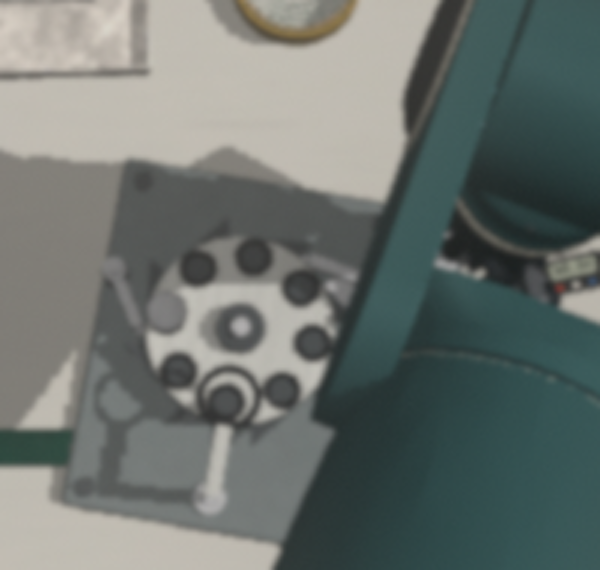

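One notch forward per full stroke: the plug is now at crop (165,312), and two more strokes are needed.

Request:
apply_moves(
  series=[
    [[0.0002,-0.00785,0,3],[0.0004,-0.01047,0,4],[0.0004,-0.01047,0,4],[0.0004,-0.01047,0,4],[0.0004,-0.01047,0,4],[0.0004,-0.01047,0,4],[0.0004,-0.01047,0,4],[0.0004,-0.01047,0,4],[0.0004,-0.01047,0,4],[0.0004,-0.01047,0,4]],
  ],
)

```text
clock: 12.15
ee_pos: [0.5139, -0.2226, 0.0516]
tcp_rot: [[0.286, 0.958, 0.001], [0.958, -0.286, 0.003], [0.003, 0.0, -1.0]]
ft_force: [3.4, 10.9, 9.8]
opening: 0.0173
```

Request:
apply_moves(
  series=[
    [[0.0004,-0.01047,0,4],[0.0004,-0.01047,0,4],[0.0004,-0.01047,0,4],[0.0004,-0.01047,0,4],[0.0002,-0.00785,0,3],[0.0001,-0.00393,0,1.5],[0.0001,-0.00393,0,1.5],[0.0001,-0.00262,0,1],[0.0001,-0.00262,0,1]],
  ],
)

```text
clock: 13.05
ee_pos: [0.4597, -0.1933, 0.0517]
tcp_rot: [[0.65, 0.76, 0.002], [0.76, -0.65, 0.001], [0.002, 0.0, -1.0]]
ft_force: [5.2, 7.3, 5.7]
opening: 0.0172
```

Request:
apply_moves(
  series=[
    [[0.0003,-0.00262,0,1],[0.0003,-0.00262,0,1],[0.0003,-0.00262,0,1]],
  ],
)

```text
clock: 13.35
ee_pos: [0.4555, -0.1893, 0.0519]
tcp_rot: [[0.689, 0.725, 0.005], [0.725, -0.689, -0.003], [0.001, 0.006, -1.0]]
ft_force: [31.6, -24.2, -16.7]
opening: 0.0173
```

Request:
apply_moves(
  series=[
    [[0.0004,0.01047,0,-4],[0.0004,0.01047,0,-4],[0.0004,0.01047,0,-4],[0.0004,0.01047,0,-4],[0.0004,0.01047,0,-4],[0.0004,0.01047,0,-4],[0.0004,0.01047,0,-4],[0.0004,0.01047,0,-4],[0.0004,0.01047,0,-4],[0.0004,0.01047,0,-4]],
  ],
)

```text
clock: 14.35
ee_pos: [0.5487, -0.2288, 0.0517]
tcp_rot: [[0.058, 0.998, 0.0], [0.998, -0.058, 0.0], [0.0, 0.0, -1.0]]
ft_force: [-0.1, 3.2, 8.2]
opening: 0.0172
```

Request:
apply_moves(
  series=[
    [[0.0004,0.01047,0,-4],[0.0004,0.01047,0,-4],[0.0002,0.00785,0,-3],[0.0002,0.00785,0,-3],[0.0002,0.00785,0,-3],[0.0002,0.00785,0,-3],[0.0001,0.00393,0,-1.5],[0.0001,0.00393,0,-1.5]],
  ],
)

```text
clock: 15.15
ee_pos: [0.6079, -0.2205, 0.0517]
tcp_rot: [[-0.335, 0.942, 0.001], [0.942, 0.335, -0.0], [-0.001, 0.001, -1.0]]
ft_force: [0.4, -1.7, 5.7]
opening: 0.0171
```

Request:
apply_moves(
  series=[
    [[0.0001,0.00262,0,-1],[0.0001,0.00262,0,-1],[0.0001,0.00262,0,-1]],
  ],
)

```text
clock: 15.45
ee_pos: [0.6117, -0.2187, 0.0514]
tcp_rot: [[-0.383, 0.924, -0.008], [0.924, 0.383, -0.002], [0.001, -0.008, -1.0]]
ft_force: [-48.9, -14.0, 25.9]
opening: 0.0171
```

```bash
python3 - <<'E'
from h import *
im=r.snapshot("top")[:,:,::-1]; x,y=260,120
cv2.imwrite(f"pics/top6c.png",cv2.resize(im[y:y+190,x:x+200],None,fx=3,fy=3,interpolation=2))
E
```

```text
(no output)
```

View pics/top6c.png

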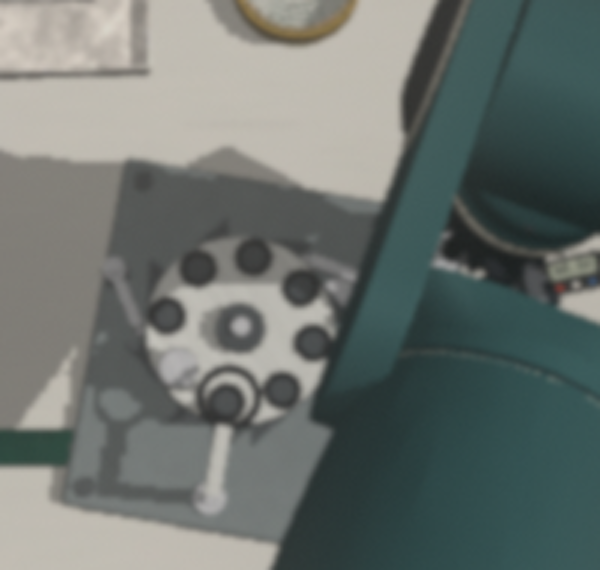

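Plug now at crop (178,367), one notch short of the ring. One more back and forward stroke.

Request:
apply_moves(
  series=[
    [[0.0002,-0.00785,0,3],[0.0004,-0.01047,0,4],[0.0004,-0.01047,0,4],[0.0004,-0.01047,0,4],[0.0004,-0.01047,0,4],[0.0004,-0.01047,0,4],[0.0004,-0.01047,0,4],[0.0004,-0.01047,0,4],[0.0004,-0.01047,0,4],[0.0004,-0.01047,0,4]],
  ],
)

```text
clock: 16.5
ee_pos: [0.5142, -0.2223, 0.0517]
tcp_rot: [[0.286, 0.958, 0.0], [0.958, -0.286, -0.0], [-0.0, 0.0, -1.0]]
ft_force: [0.1, 0.8, 7.9]
opening: 0.0171
```

Request:
apply_moves(
  series=[
    [[0.0004,-0.01047,0,4],[0.0004,-0.01047,0,4],[0.0004,-0.01047,0,4],[0.0004,-0.01047,0,4],[0.0002,-0.00785,0,3],[0.0001,-0.00393,0,1.5],[0.0001,-0.00393,0,1.5],[0.0001,-0.00262,0,1],[0.0001,-0.00262,0,1]],
  ],
)

```text
clock: 17.4
ee_pos: [0.4598, -0.1924, 0.0516]
tcp_rot: [[0.65, 0.76, 0.0], [0.76, -0.65, -0.001], [-0.0, 0.0, -1.0]]
ft_force: [-3.3, -3.3, 7.0]
opening: 0.0173
```

Request:
apply_moves(
  series=[
    [[0.0003,-0.00262,0,1],[0.0003,-0.00262,0,1],[0.0003,-0.00262,0,1]],
  ],
)

```text
clock: 17.7
ee_pos: [0.456, -0.1887, 0.0519]
tcp_rot: [[0.689, 0.725, 0.005], [0.725, -0.689, -0.006], [-0.001, 0.007, -1.0]]
ft_force: [29.9, -39.0, -19.3]
opening: 0.017
```

Request:
apply_moves(
  series=[
    [[0.0004,0.01047,0,-4],[0.0004,0.01047,0,-4],[0.0004,0.01047,0,-4],[0.0004,0.01047,0,-4],[0.0004,0.01047,0,-4],[0.0004,0.01047,0,-4],[0.0004,0.01047,0,-4],[0.0004,0.01047,0,-4],[0.0004,0.01047,0,-4],[0.0004,0.01047,0,-4]],
  ],
)

```text
clock: 18.7
ee_pos: [0.5494, -0.228, 0.0518]
tcp_rot: [[0.059, 0.998, 0.0], [0.998, -0.059, -0.002], [-0.002, 0.001, -1.0]]
ft_force: [-1.9, -6.0, 5.7]
opening: 0.0174
```

Request:
apply_moves(
  series=[
    [[0.0004,0.01047,0,-4],[0.0004,0.01047,0,-4],[0.0002,0.00785,0,-3],[0.0002,0.00785,0,-3],[0.0002,0.00785,0,-3],[0.0002,0.00785,0,-3],[0.0001,0.00393,0,-1.5],[0.0001,0.00393,0,-1.5]],
  ],
)

```text
clock: 19.5
ee_pos: [0.6088, -0.2193, 0.0518]
tcp_rot: [[-0.335, 0.942, 0.001], [0.942, 0.335, -0.002], [-0.002, 0.001, -1.0]]
ft_force: [1.1, -6.8, 5.0]
opening: 0.0174
```

Request:
apply_moves(
  series=[
    [[0.0001,0.00262,0,-1],[0.0001,0.00262,0,-1],[0.0001,0.00262,0,-1]],
  ],
)

```text
clock: 19.8
ee_pos: [0.6115, -0.218, 0.0514]
tcp_rot: [[-0.383, 0.924, -0.01], [0.924, 0.383, -0.004], [0.0, -0.01, -1.0]]
ft_force: [-57.3, -22.8, 27.7]
opening: 0.0173
```

```bash
python3 - <<'E'
from h import *
for n,c in (("side",(250,200)),("top",(260,120))):
    im=r.snapshot(n)[:,:,::-1]; x,y=c
    cv2.imwrite(f"pics/{n}7c.png",cv2.resize(im[y:y+190,x:x+200],None,fx=3,fy=3,interpolation=2))
E
```

```text
(no output)
```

View pics/top7c.png

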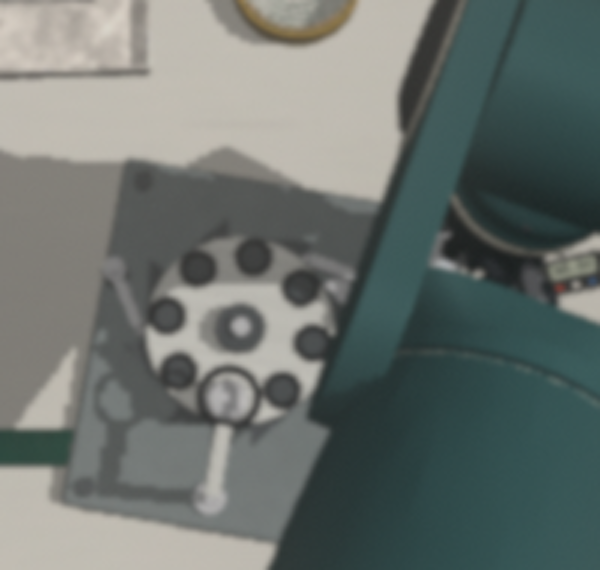

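View pics/side7c.png

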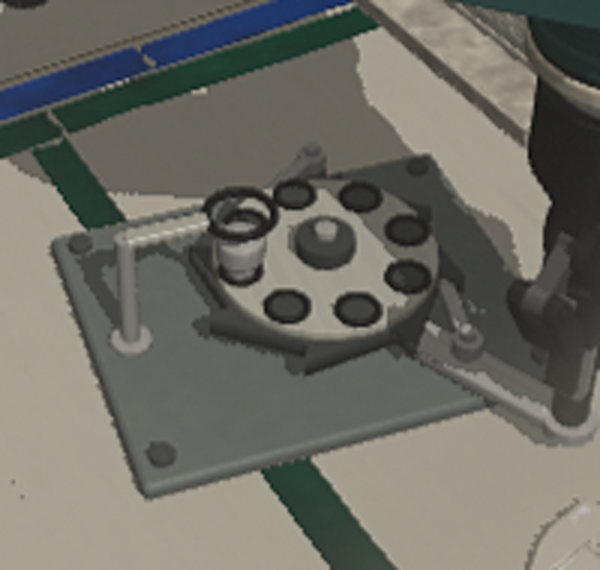

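Plug sits under the ring. I'll relax the preload, open, and lift clear.

Request:
apply_moves(
  series=[
    [[0,-0.004,0,1],[0,0,0,0]],
  ],
)

```text
clock: 20.1
ee_pos: [0.611, -0.2181, 0.0516]
tcp_rot: [[-0.365, 0.931, -0.001], [0.931, 0.365, -0.001], [-0.001, -0.001, -1.0]]
ft_force: [-6.7, -9.5, 6.2]
opening: 0.017
```

Request:
apply_moves(
  series=[
    [[0,0,0,0],[0,0,0,0],[0,0,0,0],[0,0,0,0],[0,0,0,0],[0,0,0,0],[0,0,0,0],[0,0,0,0]],
  ],
  fingers=1.0,
)

```text
clock: 20.9
ee_pos: [0.6118, -0.2169, 0.0513]
tcp_rot: [[-0.367, 0.93, 0.0], [0.93, 0.367, 0.0], [0.0, 0.0, -1.0]]
ft_force: [0.1, -0.2, -0.1]
opening: 0.0852
```

Request:
apply_moves(
  series=[
    [[0,0,-0.02,0],[0,0,-0.04,0],[0,0,-0.04,0],[0,0,-0.04,0],[0,0,-0.04,0],[-0.04,0,0,0],[-0.04,0,0,0],[-0.04,0,0,0],[0,0,0,0],[0,0,0,0],[0,0,0,0]],
  ],
)

```text
clock: 22.0
ee_pos: [0.6557, -0.3279, 0.2314]
tcp_rot: [[-0.367, 0.93, -0.0], [0.93, 0.367, 0.0], [0.0, 0.0, -1.0]]
ft_force: [-0.4, -0.0, -0.2]
opening: 0.0851
```

```bash
python3 - <<'E'
from h import *
for n,c in (("side",(300,240)),("top",(290,170))):
    im=r.snapshot(n)[:,:,::-1]; x,y=c
    cv2.imwrite(f"pics/{n}8c.png",cv2.resize(im[y:y+100,x:x+130],None,fx=6,fy=6,interpolation=2))
E
```

```text
(no output)
```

View pics/top8c.png

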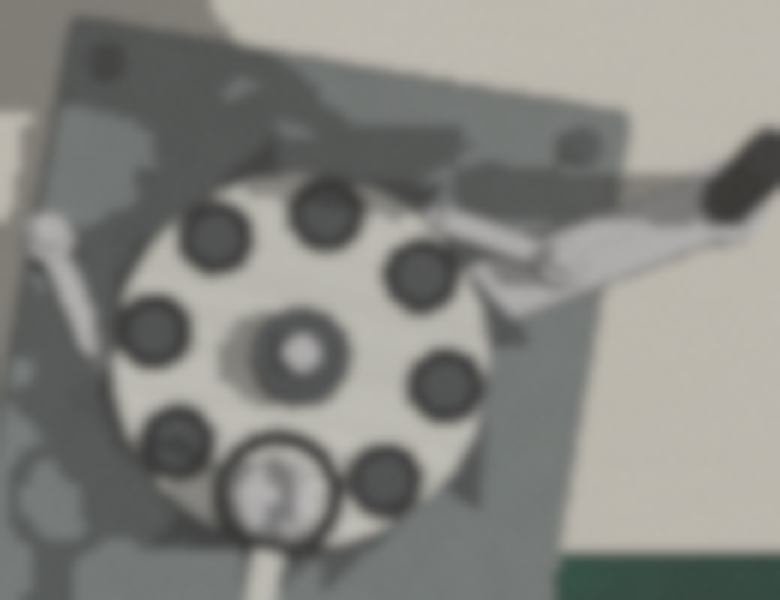

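View pics/side8c.png

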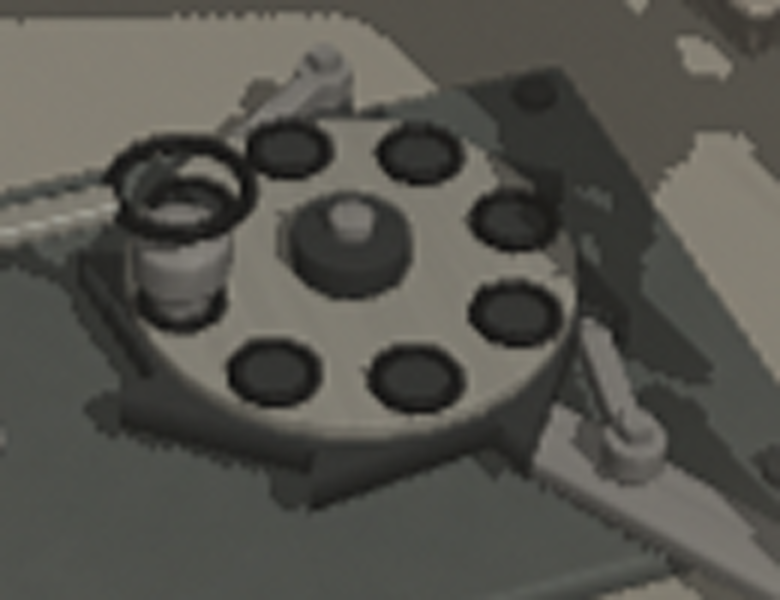

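```bash
python3 - <<'E'
from h import *
T=lambda u,v:(290+u/6,170+v/6)
N=[(327,212),(215,238),(153,331),(179,441),None,(384,481),(444,385),(420,275)]
P=[None if p is None else atz("top",T(*p),.045)[:2] for p in N]
c=np.mean([P[i]+P[(i+4)%8] for i in(1,2,3)],0)/2
a=[np.degrees(np.arctan2(*(P[i]-c)[::-1]))-45*i for i in range(8) if P[i] is not None]
a=[(x+180)%360-180 for x in a]; print(c,a)
pl=np.mean(a)+180; e=c+.047*np.array([np.cos(np.radians(pl)),np.sin(np.radians(pl))])
print("plug",pl,e,"ring",atz("top",T(278,490),.084),tri((300+182/6,240+189/6),T(278,490)))
E
```

```text
[ 0.55683657 -0.07874728] [np.float64(-11.457079525610226), np.float64(-10.919062341970942), np.float64(-11.205905812997344), np.float64(-10.837387346301), np.float64(-11.2049786550092), np.float64(-11.097591214438353), np.float64(-10.863930896775798)]
plug 168.9162948866996 [ 0.51071324 -0.06971187] ring [ 0.51198253 -0.07039726  0.084     ] [ 0.51129607 -0.07006803  0.08260169]
```

Within about 1 mm of the ring centre, which is inside the measurement accuracy. Handing in.

```bash
python3 -c "
from bench import r
print(r.job_done(), r.state()['clock'])"
```

```text
the job is handed in; nothing more can be done
the job is handed in; nothing more can be done
```

The plug is under the sight ring and I have handed the job in at about 22 s. I gripped the lever handle and finished the part-stroke it started on. Three full back-and-forward strokes, stop to stop, followed. I then eased off the push, opened the gripper and lifted clear.

- **Final position:** with the gripper away, both pictures show the plug inside the ring. From the other seven nests, the plug is at (0.5107, -0.0697). The ring measures (0.5113, -0.0701) from both views, and (0.5120, -0.0704) from the top view alone. The gap is 0.7 to 1.5 mm, within the 2 mm calibration.
- **Forces:** against the lever stops the readings were about 40 to 68 N in total, taken by the fingers on the handle and below the 120 N wrist limit. After letting go the wrist force read about zero.
- **One disagreement:** the lever's travel measured about 64 degrees rather than the 63 given. I put that down to the axis estimate and some give in the arm. I therefore went by the rise in force at each stop. Pictures after the first three forward strokes showed the dial one notch line further on each time.

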